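Put the oblong hand stamp back in its labelled bay

TASK

Craft time is over for the oblong wooden hand stamp: put it back in the rack, in the bay whose picture card shows an oblong, standing upright on the bay's floor and lengthwise along the bay. Set it down rather than dropping it, and leave the round and the triangular stamps where they are.

Things in the scene. Friction and masses are not known exactly. Their poses are not given: they have to be found in the camera images.
- oblong_stamp_center (a point): Stamp to put away: upright wooden hand stamp, 80 mm tall, about 0.11 kg. Oblong base 78 x 44 mm, 18 mm thick (pale wood, black rubber sole); on it, centred, a darker wooden bar handle 50 mm long, 22 mm thick, 62 mm tall. This point is its centre, 40 mm above its underside, 22 mm above the base's top. x along the length of base and handle, y across (grip the handle across y), z up.
- bay_oblong_floor (a point): Centre of the floor of the bay with the oblong card, 13 mm above the table. One of 3 equal open plywood bays in a row, in any order: inside 100 mm along x, 84 mm along y; walls 4 mm thick, 17 mm above the floor. At the +x end, away from the robot, a sloping white card up to 40 mm above the floor has a black picture: oblong, disc or triangle. z up. The oblong and disc bays are empty.
- round_stamp_center (a point): Stays where it is, on the table: stamp of the same make and handle, 80 mm tall, round base 60 mm across. This point is its centre, half-way up; x along the handle's length, z up.
- triangle_stamp_center (a point): Stays where it is, already home in the bay with the triangle card: stamp of the same make and handle, 80 mm tall, triangular base with 73 mm sides. This point is its centre, half-way up; x along the handle's length, z up.
There are look-alikes about, which are no part of the job. Leave any blue look-alike of the part that bears oblong_stamp_center alone.

How it is judged (in metres and radians):
At the end, for the whole second after the job is handed in: The oblong stamp stands released, upright and at rest on the floor of the bay with the oblong card, within 25 mm of the bay's centre (all the room the walls allow), either way round but lengthwise along the bay within 15 degrees; the round and triangular stamps are within 20 mm of where they began (horizontal distance between oblong_stamp_center and bay_oblong_floor below 0.025 m and z of oblong_stamp_center in the frame of bay_oblong_floor between 0.036 and 0.044 m and angle between oblong_stamp_center's own z axis and vertical below 0.1 rad and angle between the x axis of oblong_stamp_center and the x axis of bay_oblong_floor, either way round below 0.26 rad and linear speed of oblong_stamp below 0.02 m/s and contact force between oblong_stamp and the fingers below 0.05 N and distance of each of round_stamp_center, triangle_stamp_center from where it was at the start of the episode below 0.02 m); the robot touches nothing.
It fails at once if the oblong stamp is dropped or thrown (falls free faster than 0.6 m/s, a drop of about 20 mm) (linear speed of oblong_stamp above 0.6 m/s and contact force between oblong_stamp and the fingers below 0.05 N).
It fails at once if the round stamp is moved more than 20 mm (distance of round_stamp_center from where it was at the start of the episode above 0.02 m).
It fails at once if the triangular stamp is moved more than 20 mm (distance of triangle_stamp_center from where it was at the start of the episode above 0.02 m).
It also fails if it takes over 35 s, if anything falls off the work surface, if the arm or the gripper's body presses on something with over 40 N, if the wrist force passes 120 N, or if a joint passes its speed limit or range.

ROBOT

A 6-joint arm with a two-finger parallel gripper is mounted at the origin on the work surface. World frame = base frame: x ahead of the robot, y to its left, z up, the work surface at z = 0. Lengths are in m, angles in degrees, forces in N, time in s.
With the tool pointing down it reaches from about 0.375 to 0.9 m from the base axis. Payload 3.1 kg.
Tool frame: the origin (TCP) lies at the very end of the fingers, on their centre line; the grasp point (between the pads) lies bot.grip_point_offset behind it (bot.grip_point_offset is the distance from the TCP to the grasp point, in m); z points along the fingers, y is the line along which they close (so a half turn about z gives the same grasp; the last joint's range is limited). The gripper opens to 87 mm and grips with 3 to 60 N. Pads are 19 mm wide; open, the fingers measure 117 mm over their backs; the gripper's body (75 mm by 190 mm) begins 51 mm behind the grasp point.
Start: joints at [-73.253, 30.224, 82.088, -0, 67.689, -10.227], TCP at [0.284, -0.557, 0.223] pointing down, gripper open.
Joint ranges: [-176.69, 176.69], [-43.24, 126.21], [12.49, 139.97], [-82, 262], [0, 151.66], [-163.58, 163.58]. Speed limits (degrees/s): [159.86, 159.86, 180, 180, 180, 180].

INTERFACE

Orientations are given as a 3x3 rotation matrix whose columns are the frame's x, y, z axes.
In Python, from rig import bot, viewer, ticket gives the robot as it stands.
- The arm moves only by the tool servo_tool, never from a script. Its argument "targets" is a list of rows, each an object with "offset": the shift along the tool's x, y, z in m, a list of three; "dr": the turn, a rotation vector about the tool's x, y, z in degrees, a list of three. In form: [{"offset": [x, y, z], "dr": [ax, ay, az]}, ...]. A call has 1 to 20 rows; each row is the pose to reach, as a shift and turn from the pose commanded when the call began, along the tool's axes at that moment; what a row does not reach only later rows make up. A row lasts 1/12 s, in which the tool goes at most 41.7 mm and 7.16 degrees, less where a joint would pass 70% of its speed; a pose out of reach is approached as far as the arm can. A call with a gripper value outside its range is refused whole. "gripper" is the gripper command: -1 is fully open, 1 is shut, values between are in proportion, set as the call begins (left out, the last holds). The fingers move at their own pace and stop on an object; the grip force is fixed at half the most. Time passes only in rows, so rows that repeat a pose let the fingers close. It gives the time, the measured TCP pose, the force, the opening and the grip force at its end, in the units of the state.
- bot.read_state(): the state, without advancing time (a new reading comes with each control period).
- viewer.capture(name): name is "scene" or "top" or "wrist"; returns a dict with "color" (400x640x3 uint8, red, green, blue), "camera_matrix" (3x3 intrinsics, pixels), "k1" (the pictures are not rectified: a ray, as slopes to the right and down, at radius r is drawn at 1 + k1 r^2 times it, then the intrinsics apply), "R" (3x3) and "t" (3): a world point X has camera coordinates R X + t. Camera axes: x right, y down, z forward; pixel columns grow to the right and rows downward; lengths in m; the calibration is good to about 2 mm. A picture is of the moment at which its call begins. There is no depth.
- ticket.hand_in(): hands the job in; it is judged then, once.
The state is a dict: "time_s": time; "joint_positions": joint angles; "qvel": joint speeds; "tau": joint torques, N m; "position": TCP position; "tcp_rot": TCP orientation; "force": force on the tool from outside, world axes, zero at the start; "moment": the same for the moment, N m; "opening": opening from 0.0 (shut) to 1.0 (fully open); "grasp_force": force on a finger pad.
Only numpy, scipy, OpenCV 4.12 (cv2) and the standard library are available. Lean on these libraries where they do the work, as an engineer would, in place of code of your own. Each camera call takes 0.05 s, during which the arm holds its last target. There are 200 camera calls.

## Working session

There is one attempt and no reset: what is moved stays moved. The work goes in short steps, Python scripts to look and compute and a tool call to move; the robot and the scene stay as the last step left them, time stands still between calls to the robot, and variables do not carry over. Pictures are saved under pics/ and viewed, at most 10 in all, crops included, and the job is handed in when it is done.

Besides the shell and the picture viewer there is one more tool, called after "Call:" by a JSON object that holds its "method" and its "body", one argument or row to a line. servo_tool: Moves the arm, as the interface text tells. Its arguments: {"type":"object","properties":{"targets":{"type":"array"},"gripper":{"type":"number"}},"required":["targets"]}

```bash
mkdir -p pics
cat > h.py <<'E'
import numpy as np, cv2
from rig import bot, viewer, ticket
def cap(n,f):
    c=viewer.capture(n); cv2.imwrite(f'pics/{f}.png',c['color'][:,:,::-1]); return c
def ray(c,u,v):
    K=c['camera_matrix']; d=np.array([c['k1'],0,0,0,0.])
    p=cv2.undistortPoints(np.array([[[u,v]]],float),K,d)[0,0]
    R=np.array(c['R']);t=np.array(c['t']); return -R.T@t, R.T@np.array([p[0],p[1],1])
def onz(c,u,v,z):
    o,d=ray(c,u,v); return o+d*(z-o[2])/d[2]
E
python3 - <<'E'
from h import *
import pickle
s=bot.read_state();print(s['time_s'],s['position'],np.round(s['tcp_rot'],3),bot.grip_point_offset,s['opening'])
a=cap('scene','s0');b=cap('top','t0')
pickle.dump((a,b),open('c.pkl','wb'))
for c in(a,b):print(-np.array(c['R']).T@c['t'],c['k1'])
E
```

```text
0.0 [ 0.28330522 -0.55628148  0.22154376] [[ 0.891  0.454 -0.001]
 [ 0.454 -0.891  0.002]
 [ 0.    -0.002 -1.   ]] 0.0187 1.0010480676393687
[1.00883408 0.18136879 0.78210449] 0.0023170183485324513
[0.47527036 0.00120693 1.01751418] -0.12394879099828947
```

View pics/t0.png

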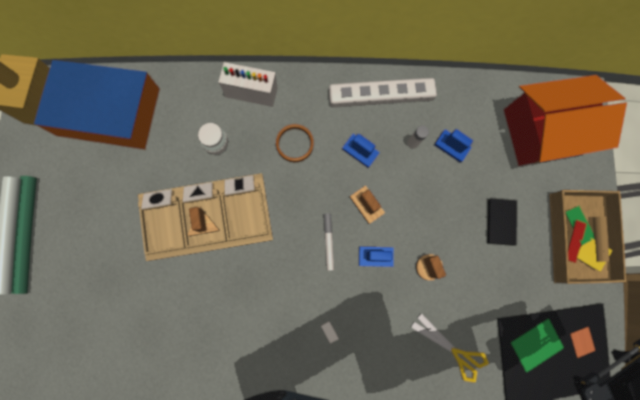

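View pics/s0.png

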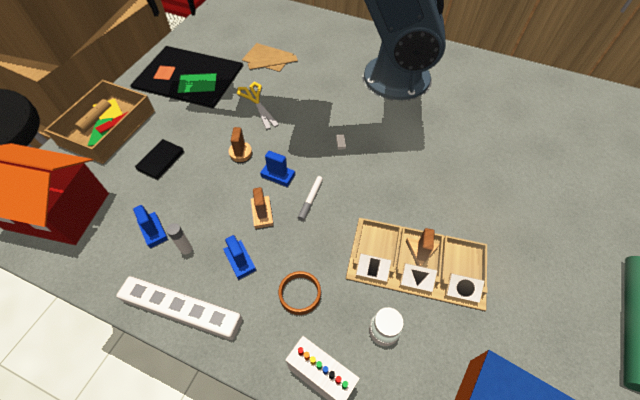

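The top view shows four oblong-like stamps: wooden at (367,204), blue at (361,150), (455,143) and (377,257). The wooden one fits, since it has a pale oblong base and a dark bar handle and isn't blue. The round stamp is at (431,267). The rack's oblong card is at (240,185), so its bay is the right-hand one, centred near (245,213). The scene view agrees, with the stamp at (261,208) and the card at (374,267). One enlarged crop will confirm this.

Run:
```python
from h import *
import pickle
a,b=pickle.load(open('c.pkl','rb'))
im=b['color'][:,:,::-1]
A=cv2.resize(im[175:235,335:400],None,fx=6,fy=6,interpolation=cv2.INTER_CUBIC)
B=cv2.resize(im[165:265,210:280],None,fx=5,fy=5,interpolation=cv2.INTER_CUBIC)
o=np.zeros((500,A.shape[1]+B.shape[1],3),np.uint8);o[:A.shape[0],:A.shape[1]]=A;o[:,A.shape[1]:]=B
cv2.imwrite('pics/crop.png',o)
hsv=cv2.cvtColor(b['color'],cv2.COLOR_RGB2HSV)
m=((hsv[...,0]<22)&(hsv[...,1]>70)&(hsv[...,2]>60)).astype(np.uint8)
def pts(x0,x1,y0,y1,m,z):
    q=np.argwhere(m[y0:y1,x0:x1])[:,::-1]+[x0,y0]
    return np.array([onz(b,u,v,z)[:2] for u,v in q])
for nm,mm,z in(('all',m,.018),('dark',m&(hsv[...,2]<150).astype(np.uint8),.08),('pale',m&(hsv[...,2]>=165).astype(np.uint8),.018)):
    P=pts(335,400,180,228,mm,z).astype(np.float32); print(nm,len(P),cv2.minAreaRect(P),P.mean(0))
for u,v in((222,183),(263,175),(271,239),(229,244),(138,193),(145,259)): print(u,v,onz(b,u,v,.03))
```

```text
all 693 ((0.6234186291694641, -0.14105036854743958), (0.08055229485034943, 0.049120720475912094), 35.5677604675293) [ 0.6231811  -0.14081278]
dark 384 ((0.6144114136695862, -0.13209301233291626), (0.0751100480556488, 0.046073805540800095), 35.589508056640625) [ 0.61837167 -0.13314025]
pale 257 ((0.6232601404190063, -0.1413131058216095), (0.07754954695701599, 0.04344971850514412), 36.30778121948242) [ 0.6160476  -0.13954197]
222 183 [0.66584001 0.19445749 0.03      ]
263 175 [0.68576819 0.10051989 0.03      ]
271 239 [0.53880994 0.07854842 0.03      ]
229 244 [0.52615922 0.1731644  0.03      ]
138 193 [0.64024158 0.3904399  0.03      ]
145 259 [0.48870863 0.36466148 0.03      ]
```

View pics/crop.png

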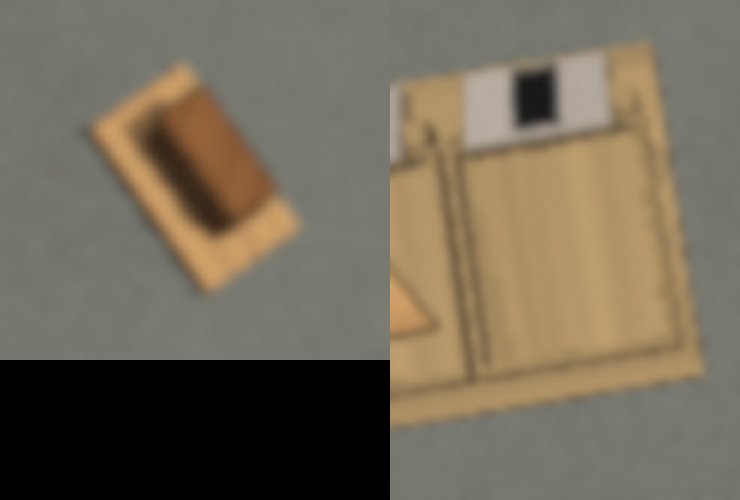

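The crop confirms a wooden oblong stamp, with its pale base at crop (95-300, 65-290) and yaw about 36°. It also shows an empty bay with an oblong (bar) card; the rack yaw is about 9°. I'll move above the stamp.

Call:
{"method": "servo_tool", "body": {
  "targets": [
    {"offset": [0.04, -0.017, 0.0], "dr": [0, 0, -3]},
    {"offset": [0.08, -0.034, 0.0], "dr": [0, 0, -9]},
    {"offset": [0.491, -0.215, 0.02], "dr": [0, 0, -9]},
    {"offset": [0.491, -0.215, 0.02], "dr": [0, 0, -9]},
    {"offset": [0.491, -0.215, 0.02], "dr": [0, 0, -9]},
    {"offset": [0.491, -0.215, 0.02], "dr": [0, 0, -9]},
    {"offset": [0.491, -0.215, 0.02], "dr": [0, 0, -9]},
    {"offset": [0.491, -0.215, 0.02], "dr": [0, 0, -9]},
    {"offset": [0.491, -0.215, 0.02], "dr": [0, 0, -9]},
    {"offset": [0.491, -0.215, 0.02], "dr": [0, 0, -9]},
    {"offset": [0.491, -0.215, 0.02], "dr": [0, 0, -9]},
    {"offset": [0.491, -0.215, 0.02], "dr": [0, 0, -9]},
    {"offset": [0.491, -0.215, 0.02], "dr": [0, 0, -9]},
    {"offset": [0.491, -0.215, 0.02], "dr": [0, 0, -9]},
    {"offset": [0.491, -0.215, 0.02], "dr": [0, 0, -9]},
    {"offset": [0.491, -0.215, 0.02], "dr": [0, 0, -9]},
    {"offset": [0.491, -0.215, 0.02], "dr": [0, 0, -9]},
    {"offset": [0.491, -0.215, 0.02], "dr": [0, 0, -9]}
  ]
}}

```text
time_s: 1.6
position: [0.6227, -0.1441, 0.2025]
tcp_rot: [[0.811, 0.586, -0.001], [0.586, -0.811, -0.0], [-0.001, -0.0, -1.0]]
force: [0.5, -0.0, 0.6]
opening: 0.999
grasp_force: 0.0
```

Run:
```python
from h import *
import pickle
s=bot.read_state();print(s['time_s'],s['position'],np.round(s['tcp_rot'],3))
b=cap('wrist','w1')
hsv=cv2.cvtColor(b['color'],cv2.COLOR_RGB2HSV)
m=((hsv[...,0]<25)&(hsv[...,1]>70)&(hsv[...,2]>60)).astype(np.uint8)
n,l,st,ce=cv2.connectedComponentsWithStats(m)
for i in range(1,n):
    if st[i,4]>300:
        print(st[i])
        q=np.argwhere(l==i)[:,::-1][::3]
        for z in(.018,.08):
            P=np.array([onz(b,u,v,z)[:2] for u,v in q],np.float32);print(z,cv2.minAreaRect(P))
```

```text
1.6 [ 0.62270883 -0.14406117  0.20250431] [[ 0.811  0.586 -0.001]
 [ 0.586 -0.811 -0.   ]
 [-0.001 -0.    -1.   ]]
[    0     0   169   128 15260]
0.018 ((0.601823627948761, 0.16399931907653809), (0.14505310356616974, 0.16428323090076447), 10.583476066589355)
0.08 ((0.6157352328300476, 0.11624465882778168), (0.11910505592823029, 0.1348951905965805), 10.583502769470215)
[230   0  72  24 882]
0.018 ((0.7395589351654053, 0.007521241903305054), (0.02174660563468933, 0.07469569891691208), 35.732791900634766)
0.08 ((0.7288315892219543, -0.012241598218679428), (0.017856448888778687, 0.06133366748690605), 35.73280334472656)
[ 297  145   38   68 2415]
0.018 ((0.6231908798217773, -0.140971839427948), (0.08264719694852829, 0.04459349811077118), 34.858787536621094)
0.08 ((0.6332801580429077, -0.1341712772846222), (0.06786271929740906, 0.03661631792783737), 34.85875701904297)
[608 192  32  56 867]
0.018 ((0.8082485198974609, -0.4948059320449829), (0.07647046446800232, 0.03822648152709007), 52.03273391723633)
0.08 ((0.7852335572242737, -0.424709290266037), (0.06279095262289047, 0.03138825297355652), 52.03273010253906)
[139 238  31  52 808]
0.018 ((0.4056633710861206, -0.03367963433265686), (0.07899447530508041, 0.035216525197029114), 21.222990036010742)
0.08 ((0.4546653628349304, -0.04607219994068146), (0.0648634284734726, 0.028916774317622185), 21.222984313964844)
[465 238  31  52 800]
0.018 ((0.6597098708152771, -0.3847273886203766), (0.07860124111175537, 0.03550436720252037), 48.4893684387207)
0.08 ((0.6632662415504456, -0.3343222141265869), (0.06454053521156311, 0.029153110459446907), 48.48934555053711)
[ 292  297  307   18 4048]
0.018 ((0.5848674774169922, -0.3884897232055664), (0.026966672390699387, 0.4214213788509369), 35.77175521850586)
0.08 ((0.6018122434616089, -0.33741146326065063), (0.022142719477415085, 0.34603482484817505), 35.77175521850586)
```

View pics/w1.png

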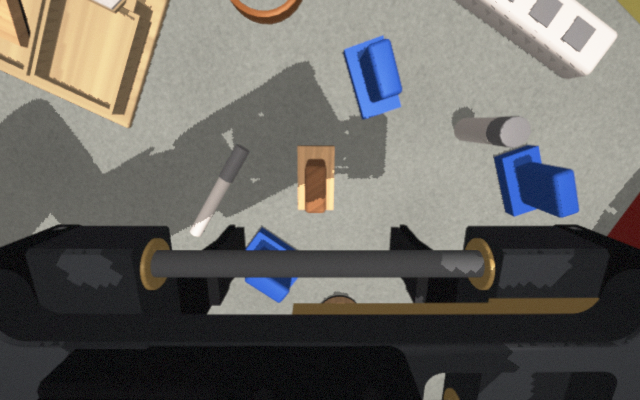

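The wrist view shows the wooden stamp at (316,180), between and aligned with the fingers. The rack's oblong bay is at the upper left. I'll descend and grip.

Call:
{"method": "servo_tool", "body": {
  "targets": [
    {"offset": [0.004, -0.002, 0.03], "dr": [0, 0, 1]},
    {"offset": [0.004, -0.002, 0.07], "dr": [0, 0, 1]},
    {"offset": [0.004, -0.002, 0.11], "dr": [0, 0, 1]},
    {"offset": [0.004, -0.002, 0.14], "dr": [0, 0, 1]},
    {"offset": [0.004, -0.002, 0.155], "dr": [0, 0, 1]},
    {"offset": [0.004, -0.002, 0.16], "dr": [0, 0, 1]},
    {"offset": [0.004, -0.002, 0.16], "dr": [0, 0, 1]},
    {"offset": [0.004, -0.002, 0.16], "dr": [0, 0, 1]}
  ]
}}

```text
time_s: 2.32
position: [0.6263, -0.1397, 0.0435]
tcp_rot: [[0.82, 0.572, 0.002], [0.572, -0.82, -0.001], [0.001, 0.001, -1.0]]
force: [-0.5, 0.2, 0.3]
opening: 0.998
grasp_force: 0.0
```

Call:
{"method": "servo_tool", "body": {
  "targets": [
    {"offset": [0, 0, 0], "dr": [0, 0, 0]},
    {"offset": [0, 0, 0], "dr": [0, 0, 0]},
    {"offset": [0, 0, 0], "dr": [0, 0, 0]},
    {"offset": [0, 0, 0], "dr": [0, 0, 0]},
    {"offset": [0, 0, 0], "dr": [0, 0, 0]},
    {"offset": [0, 0, 0], "dr": [0, 0, 0]},
    {"offset": [0, 0, 0], "dr": [0, 0, 0]},
    {"offset": [0, 0, 0], "dr": [0, 0, 0]},
    {"offset": [0, 0, 0], "dr": [0, 0, 0]},
    {"offset": [0, 0, 0], "dr": [0, 0, 0]}
  ],
  "gripper": 1
}}

```text
time_s: 3.15
position: [0.6256, -0.1386, 0.0424]
tcp_rot: [[0.819, 0.573, -0.0], [0.573, -0.819, 0.0], [-0.0, -0.0, -1.0]]
force: [0.4, 0.3, -0.5]
opening: 0.325
grasp_force: 0.0
```

Call:
{"method": "servo_tool", "body": {
  "targets": [
    {"offset": [0, 0, 0], "dr": [0, 0, 0]},
    {"offset": [0, 0, 0], "dr": [0, 0, 0]},
    {"offset": [0, 0, 0], "dr": [0, 0, 0]},
    {"offset": [0, 0, 0], "dr": [0, 0, 0]},
    {"offset": [0, 0, 0], "dr": [0, 0, 0]}
  ]
}}

```text
time_s: 3.57
position: [0.6255, -0.1386, 0.0424]
tcp_rot: [[0.819, 0.573, -0.0], [0.573, -0.819, 0.0], [-0.0, -0.0, -1.0]]
force: [0.2, -0.3, -0.9]
opening: 0.255
grasp_force: 30.1
```

Call:
{"method": "servo_tool", "body": {
  "targets": [
    {"offset": [0, 0, -0.02], "dr": [0, 0, 0]},
    {"offset": [0, 0, -0.05], "dr": [0, 0, 0]},
    {"offset": [0, 0, -0.09], "dr": [0, 0, 0]},
    {"offset": [0, 0, -0.12], "dr": [0, 0, 0]},
    {"offset": [0, 0, -0.14], "dr": [0, 0, 0]},
    {"offset": [0, 0, -0.14], "dr": [0, 0, 0]}
  ]
}}

```text
time_s: 4.07
position: [0.6288, -0.1398, 0.1882]
tcp_rot: [[0.819, 0.573, 0.01], [0.573, -0.819, -0.004], [0.006, 0.009, -1.0]]
force: [0.9, -0.3, -1.3]
opening: 0.246
grasp_force: 30.1
```

Run:
```python
from h import *
import pickle
a,b=pickle.load(open('c.pkl','rb'))
th=np.radians(8.8);ex=np.array([np.cos(th),np.sin(th)]);ey=np.array([-ex[1],ex[0]])
print('FR',onz(b,268.6,234,.03)[:2]+.05*ex+.042*ey)
print('FL',onz(b,230,238,.013)[:2]+.05*ex-.042*ey)
print('outer base FR',onz(b,272.6,239.4,0)[:2]+.054*ex+.046*ey)
im=a['color'][:,:,::-1]
cv2.imwrite('pics/sc.png',cv2.resize(im[205:305,340:440],None,fx=6,fy=6,interpolation=cv2.INTER_CUBIC))
```

```text
FR [0.59302217 0.13337884]
FL [0.59668375 0.14041844]
outer base FR [0.58618719 0.13087806]
```

View pics/sc.png

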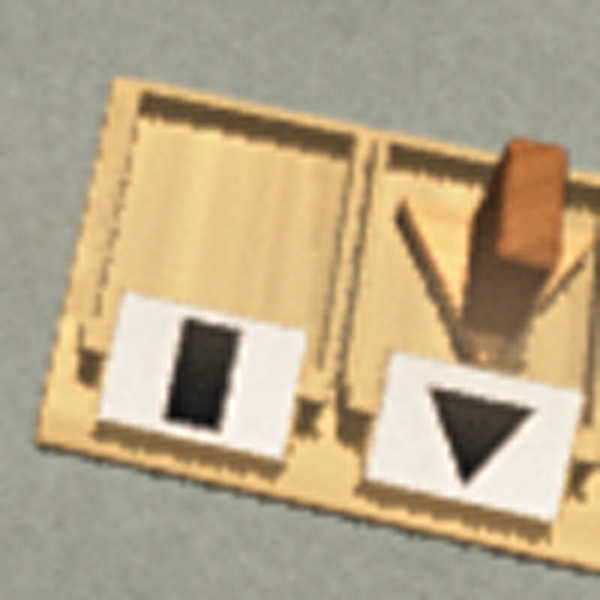

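The scene crop shows the empty oblong bay. Its near inner rim corner is at crop (140,95), its rear outer corner at (40,440), and the card spans (100-305, 295-470). I'll compute from these points.

Run:
```python
from h import *
import pickle
a,b=pickle.load(open('c.pkl','rb'))
th=np.radians(8.8);ex=np.array([np.cos(th),np.sin(th)]);ey=np.array([-ex[1],ex[0]])
c0=np.array([.593,.135])
def P(c,n,u,v,z):
    p=onz(c,u,v,z)[:2]-c0; print(n,z,np.round(1e3*np.array([p@ex,p@ey]),1))
S=lambda n,x,y,z:P(a,n,340+x/6,205+y/6,z)
T=lambda n,x,y,z:P(b,n,210+(x-390)/5,165+y/5,z)
S('front inner rim R',140,95,.03);S('front inner rim L',355,135,.03);S('front outer R',115,80,.03)
S('front floor R',135,120,.013);S('front floor L',350,158,.013)
S('back outer R base',40,440,0);S('back outer R rim',40,440,.03);S('back R wall inner floor',85,355,.013)
for z in(.013,.03,.053): S('card near R',122,293,z);S('card near L',305,330,z);S('card far R',100,418,z)
T('front inner rim R',683,345,.03);T('R back outer',650,43,.0)
for z in(.013,.03,.053): T('card near L',467,152,z);T('card near R',612,128,z);T('card far',465,75,z);T('card farR',605,50,z)
```

```text
front inner rim R 0.03 [-40.5 -35.1]
front inner rim L 0.03 [-45.   47.8]
front outer R 0.03 [-44.5 -45.9]
front floor R 0.013 [-39.1 -35.1]
front floor L 0.013 [-44.7  49. ]
back outer R base 0 [ 95.4 -41.1]
back outer R rim 0.03 [107.8 -40.2]
back R wall inner floor 0.013 [ 63.9 -32.3]
card near R 0.013 [ 35.6 -24.4]
card near L 0.013 [32.3 44.3]
card far R 0.013 [ 86.7 -21.7]
card near R 0.03 [ 44.1 -24.3]
card near L 0.03 [40.8 42.9]
card far R 0.03 [ 94.  -21.6]
card near R 0.053 [ 55.5 -24.1]
card near L 0.053 [52.4 41.1]
card far R 0.053 [103.9 -21.5]
front inner rim R 0.03 [-50.2 -43.6]
R back outer 0.0 [ 96.9 -44.3]
card near L 0.013 [54.5 45.8]
card near R 0.013 [ 56.2 -22.6]
card far 0.013 [90.9 42.6]
card farR 0.013 [ 93.5 -23.9]
card near L 0.03 [51.3 43.1]
card near R 0.03 [ 53.  -24.2]
card far 0.03 [87.1 40. ]
card farR 0.03 [ 89.6 -25.4]
card near L 0.053 [46.9 39.4]
card near R 0.053 [ 48.6 -26.3]
card far 0.053 [81.9 36.4]
card farR 0.053 [ 84.4 -27.5]
```

The rack yaw is about 10.6° (from the wrist contour), and the bay centre is about (0.594, 0.140). The card's near edge sits at the bay's end. I'll carry the stamp there at height.

Call:
{"method": "servo_tool", "body": {
  "targets": [
    {"offset": [0.008, -0.014, -0.005], "dr": [0, 0, 2]},
    {"offset": [0.022, -0.04, -0.01], "dr": [0, 0, 5]},
    {"offset": [0.038, -0.07, -0.02], "dr": [0, 0, 8]},
    {"offset": [0.054, -0.1, -0.02], "dr": [0, 0, 11]},
    {"offset": [0.07, -0.13, -0.02], "dr": [0, 0, 14]},
    {"offset": [0.086, -0.16, -0.02], "dr": [0, 0, 17]},
    {"offset": [0.102, -0.19, -0.02], "dr": [0, 0, 20]},
    {"offset": [0.118, -0.218, -0.02], "dr": [0, 0, 22]},
    {"offset": [0.129, -0.237, -0.02], "dr": [0, 0, 24]},
    {"offset": [0.134, -0.246, -0.02], "dr": [0, 0, 24.4]},
    {"offset": [0.134, -0.246, -0.02], "dr": [0, 0, 24.4]},
    {"offset": [0.134, -0.246, -0.02], "dr": [0, 0, 24.4]},
    {"offset": [0.134, -0.246, -0.02], "dr": [0, 0, 24.4]}
  ]
}}

```text
time_s: 5.15
position: [0.5945, 0.1382, 0.202]
tcp_rot: [[0.983, 0.183, -0.001], [0.183, -0.983, -0.001], [-0.001, 0.001, -1.0]]
force: [-0.9, -1.0, -0.3]
opening: 0.252
grasp_force: 30.1
```

Run:
```python
from h import *
import pickle
s=bot.read_state();print(s['time_s'],s['position'],np.round(s['tcp_rot'],3),s['grasp_force'])
b=cap('wrist','w2');pickle.dump(b,open('w2.pkl','wb'));print(-np.array(b['R']).T@b['t'])
```

```text
5.15 [0.59453756 0.1382435  0.20201801] [[ 0.983  0.183 -0.001]
 [ 0.183 -0.983 -0.001]
 [-0.001  0.001 -1.   ]] 30.122009612496186
[0.66345256 0.15142636 0.36404318]
```

View pics/w2.png

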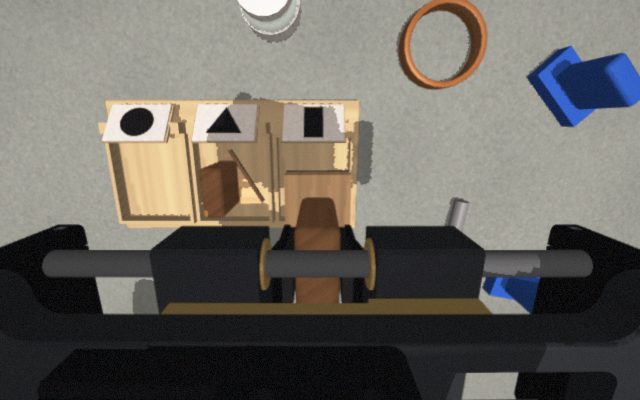

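The wrist view shows the stamp held, with its base's far edge at row 172, cols 286-351, and the oblong bay behind it. The card's near edge is at row 141, cols 281-345. I'll enlarge this to read the walls.

Run:
```python
from h import *
import pickle
b=pickle.load(open('w2.pkl','rb'))
cv2.imwrite('pics/w2c.png',cv2.resize(b['color'][95:235,255:375,::-1],None,fx=5,fy=4,interpolation=cv2.INTER_CUBIC))
```

```text
(no output)
```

View pics/w2c.png

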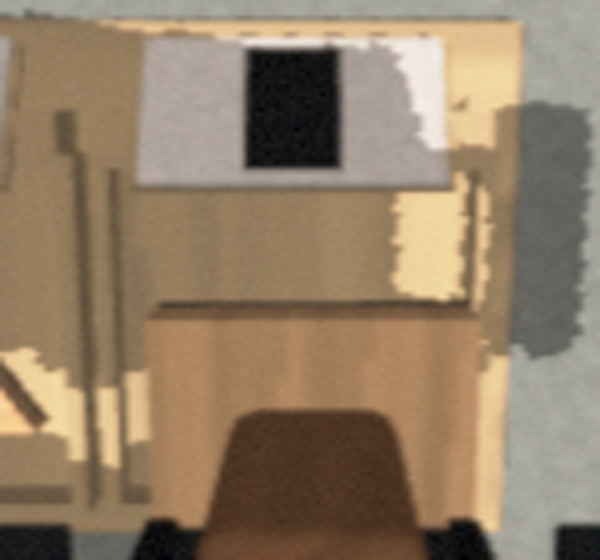

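Run:
```python
from h import *
import pickle
b=pickle.load(open('w2.pkl','rb'));s=bot.read_state()
R=np.array(s['tcp_rot']);ex=R[:2,0];ey=-R[:2,1];c0=s['position'][:2]
def T(n,x,y,z):
    p=onz(b,255+x/5,95+y/4,z)[:2]-c0; print(n,z,np.round(1e3*np.array([p@ex,p@ey]),1))
T('base L',152,318,.178);T('base R',480,318,.178);T('base mid R',480,500,.178);T('base mid L',150,500,.178)
T('sole L',160,303,.16)
T('card L',135,187,.053);T('card R',452,187,.053)
T('R outer a',520,40,.03);T('R outer b',501,500,.03)
T('R in a',475,180,.013);T('R in a',475,180,.03);T('R in b',470,300,.013)
T('L in a',113,170,.013);T('L in b',125,500,.013);T('L2 a',80,155,.03);T('L2 b',95,500,.03);T('L2 b',95,500,.013)
T('front',137,503,.013);T('front top',137,487,.013);T('front',137,503,.03);T('front outer',10,530,.03)
T('back outer',300,20,0);T('back outer',300,20,.03)
```

```text
base L 0.178 [36.9 21. ]
base R 0.178 [ 37.  -21.6]
base mid R 0.178 [  5.8 -22.6]
base mid L 0.178 [ 5.7 22.1]
sole L 0.16 [36.4 21.8]
card L 0.053 [49.6 37.4]
card R 0.053 [ 49.7 -29.5]
R outer a 0.03 [ 88.  -45.7]
R outer b 0.03 [-45.4 -46.1]
R in a 0.013 [ 49.1 -38.8]
R in a 0.03 [ 50.1 -36.9]
R in b 0.013 [ 13.1 -38.7]
L in a 0.013 [52.  47.2]
L in b 0.013 [-51.4  47.6]
L2 a 0.03 [57.  52.2]
L2 b 0.03 [-45.5  52.6]
L2 b 0.013 [-51.4  55.3]
front 0.013 [-52.4  44.6]
front top 0.013 [-47.   44.4]
front 0.03 [-46.4  42.4]
front outer 0.03 [-55.2  73.8]
back outer 0 [95.2  2.8]
back outer 0.03 [93.1  2.7]
```

The yaw is aligned. The bay centre is 3 mm ahead and 4.5 mm left of the TCP, and the stamp centre is 2 mm behind it. So I shift by tool x +0.005 and y −0.0045, then descend.

Call:
{"method": "servo_tool", "body": {
  "targets": [
    {"offset": [0.005, -0.0045, 0.01], "dr": [0, 0, 0]},
    {"offset": [0.005, -0.0045, 0.03], "dr": [0, 0, 0]},
    {"offset": [0.005, -0.0045, 0.055], "dr": [0, 0, 0]},
    {"offset": [0.005, -0.0045, 0.08], "dr": [0, 0, 0]},
    {"offset": [0.005, -0.0045, 0.1], "dr": [0, 0, 0]},
    {"offset": [0.005, -0.0045, 0.115], "dr": [0, 0, 0]},
    {"offset": [0.005, -0.0045, 0.125], "dr": [0, 0, 0]},
    {"offset": [0.005, -0.0045, 0.133], "dr": [0, 0, 0]},
    {"offset": [0.005, -0.0045, 0.139], "dr": [0, 0, 0]},
    {"offset": [0.005, -0.0045, 0.142], "dr": [0, 0, 0]},
    {"offset": [0.005, -0.0045, 0.142], "dr": [0, 0, 0]},
    {"offset": [0.005, -0.0045, 0.142], "dr": [0, 0, 0]}
  ]
}}

```text
time_s: 6.2
position: [0.5991, 0.1451, 0.0611]
tcp_rot: [[0.983, 0.183, 0.001], [0.183, -0.983, 0.0], [0.001, 0.0, -1.0]]
force: [0.6, 0.2, -0.1]
opening: 0.252
grasp_force: 30.1
```

Call:
{"method": "servo_tool", "body": {
  "targets": [
    {"offset": [0, 0, 0.001], "dr": [0, 0, 0]},
    {"offset": [0, 0, 0.002], "dr": [0, 0, 0]},
    {"offset": [0, 0, 0.003], "dr": [0, 0, 0]},
    {"offset": [0, 0, 0.004], "dr": [0, 0, 0]},
    {"offset": [0, 0, 0.004], "dr": [0, 0, 0]},
    {"offset": [0, 0, 0.004], "dr": [0, 0, 0]}
  ]
}}

```text
time_s: 6.7
position: [0.5985, 0.1451, 0.0565]
tcp_rot: [[0.983, 0.184, -0.0], [0.184, -0.983, -0.0], [-0.0, -0.0, -1.0]]
force: [-0.8, 0.2, -0.6]
opening: 0.252
grasp_force: 30.1
```

Call:
{"method": "servo_tool", "body": {
  "targets": [
    {"offset": [0, 0, 0.0005], "dr": [0, 0, 0]},
    {"offset": [0, 0, 0.001], "dr": [0, 0, 0]},
    {"offset": [0, 0, 0.001], "dr": [0, 0, 0]},
    {"offset": [0, 0, 0.001], "dr": [0, 0, 0]}
  ]
}}

```text
time_s: 7.03
position: [0.5985, 0.145, 0.0555]
tcp_rot: [[0.983, 0.184, -0.0], [0.184, -0.983, -0.0], [-0.0, -0.0, -1.0]]
force: [-0.4, 0.2, -1.3]
opening: 0.25
grasp_force: 30.1
```

Run:
```python
from h import *
s=bot.read_state();print(s['time_s'],s['position'],s['force'])
a=cap('scene','s1');b=cap('top','t1')
A=cv2.resize(a['color'][190:310,340:460,::-1],None,fx=3.3,fy=3.3,interpolation=cv2.INTER_CUBIC)
B=cv2.resize(b['color'][150:270,190:310,::-1],None,fx=3.3,fy=3.3,interpolation=cv2.INTER_CUBIC)
cv2.imwrite('pics/chk.png',np.hstack([A,B]))
```

```text
7.0333 [0.59849284 0.1450405  0.0554816 ] [-0.35906424  0.22625622 -1.32295716]
```

View pics/chk.png

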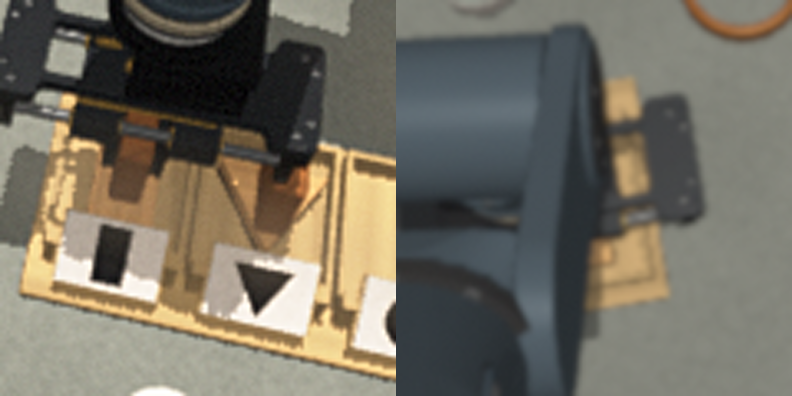

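The scene view shows the stamp in the oblong bay, handle at crop (130,165), clear of the card. The triangle stamp is undisturbed below the gripper body. I'll press down gently to contact, then part-open the gripper.

Call:
{"method": "servo_tool", "body": {
  "targets": [
    {"offset": [0, 0, 0.0005], "dr": [0, 0, 0]},
    {"offset": [0, 0, 0.001], "dr": [0, 0, 0]},
    {"offset": [0, 0, 0.001], "dr": [0, 0, 0]},
    {"offset": [0, 0, 0.001], "dr": [0, 0, 0]}
  ]
}}

```text
time_s: 7.47
position: [0.5985, 0.1451, 0.0545]
tcp_rot: [[0.983, 0.184, -0.0], [0.184, -0.983, 0.0], [-0.0, -0.0, -1.0]]
force: [-0.5, 0.4, -1.7]
opening: 0.248
grasp_force: 30.1
```

Call:
{"method": "servo_tool", "body": {
  "targets": [
    {"offset": [0, 0, 0.0005], "dr": [0, 0, 0]},
    {"offset": [0, 0, 0.001], "dr": [0, 0, 0]},
    {"offset": [0, 0, 0.001], "dr": [0, 0, 0]},
    {"offset": [0, 0, 0.001], "dr": [0, 0, 0]}
  ]
}}

```text
time_s: 7.8
position: [0.5986, 0.145, 0.0544]
tcp_rot: [[0.983, 0.184, 0.0], [0.184, -0.983, -0.0], [0.0, 0.0, -1.0]]
force: [-2.1, -1.0, 5.3]
opening: 0.251
grasp_force: 30.1
```

Contact: +5 N, and z has stopped. I'll release.

Call:
{"method": "servo_tool", "body": {
  "targets": [
    {"offset": [0, 0, 0], "dr": [0, 0, 0]},
    {"offset": [0, 0, 0], "dr": [0, 0, 0]},
    {"offset": [0, 0, 0], "dr": [0, 0, 0]},
    {"offset": [0, 0, 0], "dr": [0, 0, 0]},
    {"offset": [0, 0, 0], "dr": [0, 0, 0]},
    {"offset": [0, 0, 0], "dr": [0, 0, 0]},
    {"offset": [0, 0, 0], "dr": [0, 0, 0]},
    {"offset": [0, 0, 0], "dr": [0, 0, 0]}
  ],
  "gripper": 0.1
}}

```text
time_s: 8.47
position: [0.5985, 0.1451, 0.0535]
tcp_rot: [[0.983, 0.184, -0.0], [0.184, -0.983, 0.0], [-0.0, -0.0, -1.0]]
force: [-0.2, 0.8, -0.5]
opening: 0.45
grasp_force: 0.0
```

Call:
{"method": "servo_tool", "body": {
  "targets": [
    {"offset": [0, 0, -0.01], "dr": [0, 0, 0]},
    {"offset": [0, 0, -0.03], "dr": [0, 0, 0]},
    {"offset": [0, 0, -0.06], "dr": [0, 0, 0]},
    {"offset": [0, 0, -0.1], "dr": [0, 0, 0]},
    {"offset": [0, 0, -0.14], "dr": [0, 0, 0]},
    {"offset": [0, 0, -0.17], "dr": [0, 0, 0]},
    {"offset": [0, 0.03, -0.18], "dr": [0, 0, 0]},
    {"offset": [0, 0.06, -0.18], "dr": [0, 0, 0]},
    {"offset": [0, 0.1, -0.18], "dr": [0, 0, 0]},
    {"offset": [0, 0.14, -0.18], "dr": [0, 0, 0]},
    {"offset": [0, 0.18, -0.18], "dr": [0, 0, 0]},
    {"offset": [0, 0.22, -0.18], "dr": [0, 0, 0]},
    {"offset": [0, 0.26, -0.18], "dr": [0, 0, 0]},
    {"offset": [0, 0.28, -0.18], "dr": [0, 0, 0]},
    {"offset": [0, 0.28, -0.18], "dr": [0, 0, 0]},
    {"offset": [0, 0.28, -0.18], "dr": [0, 0, 0]}
  ]
}}

```text
time_s: 9.8
position: [0.6497, -0.1314, 0.2339]
tcp_rot: [[0.984, 0.181, 0.0], [0.181, -0.984, 0.001], [0.0, -0.001, -1.0]]
force: [-0.1, 1.0, -0.2]
opening: 0.448
grasp_force: 0.0
```

Run:
```python
from h import *
s=bot.read_state();print(s['time_s'],s['position'],s['force'])
a=cap('scene','s2');b=cap('top','t2')
A=cv2.resize(a['color'][190:310,340:460,::-1],None,fx=3.3,fy=3.3,interpolation=cv2.INTER_CUBIC)
B=cv2.resize(b['color'][150:270,190:310,::-1],None,fx=3.3,fy=3.3,interpolation=cv2.INTER_CUBIC)
cv2.imwrite('pics/chk2.png',np.hstack([A,B]))
```

```text
9.8 [ 0.64969598 -0.13141569  0.23392608] [-0.12555099  0.96351264 -0.24359198]
```

View pics/chk2.png

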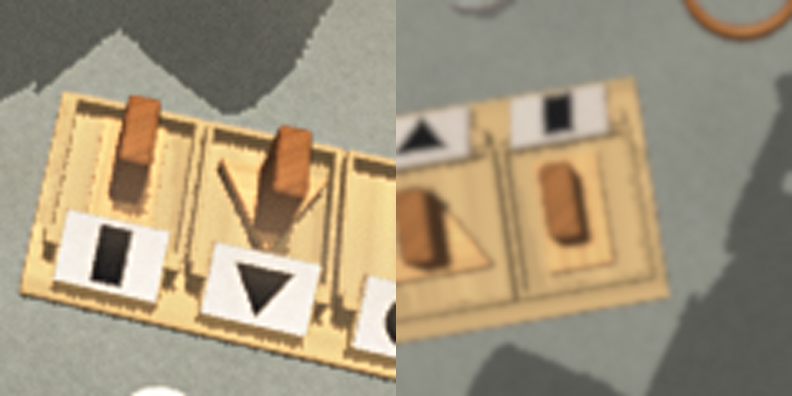

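Both views show the stamp standing upright and centred lengthwise in the oblong bay, with its base around crop (575,212). The triangle stamp hasn't moved.

```bash
python3 -c "
from rig import ticket
print(ticket.hand_in())"
```

```text
the job is handed in; nothing more can be done
None
```

The oblong stamp is back in the bay with the oblong card, set down upright and lengthwise and released. The round and triangular stamps were left untouched, and the job is handed in at about 10 s, with no verdict returned.

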